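# Open the ratchet stop of the spice rack

### The job

Open up the spice rack: with the closed fingertips press down the orange release pad on the sliding stop and, keeping it pressed, push the stop along its toothed bar away from the spice jars until it is fully back at the end post; then let go and move clear. Only press and push: do not pick up, knock over or shift the jars or anything else on the worktop.

Things in the scene. Friction and masses are not known exactly. Their poses are not given: they have to be found in the camera images.
- rack: Low spice rack fixed to the worktop, turned up to 0.35 rad: light wooden board 134 mm deep (x), 410 mm long (y), 14 mm thick; at its -y end an end plate 86 mm high with three spice jars next to it. Origin: underside of the board, half-way along. Its y axis runs along the toothed bar from the jars to the free end; z is up.
- stop (a joint): Travel of the sliding stop along the rack's +y (m): 0 = nearest the jars, 0.140 = fully back at the end post. It starts between about 0.005 and 0.055. The ratchet blocks movement to + unless the release is held down; then about 2 N (plus a little for speed) moves it, and it stays where it is left.
- release (a joint): How far the orange release pad is pressed (m): 0 = up, 0.008 = fully down. Its spring pushes up with 3 N at the top, 7 N fully down. The pawl clears the teeth from about 0.0045; half down it locks. Let go, the pad springs up and may creep the stop on to + by less than 8 mm.
- release_pad (a point): Centre of the top of the orange release pad, 40 (rack x) by 42 mm (rack y), 66 mm above the worktop when up, 58 when down. It rides on the stop. The well above it is open to rack +x and -x; 26 mm to -y (jar side) stands the stop's steel plate, 80 mm high, 24 mm to +y a black shoulder, 90 mm high.
- stop_shoulder (a point): Point on the black shoulder of the stop, on its face that looks to the pad (rack -y), 80 mm above the worktop, in line with the middle of the pad. The shoulder is 46 mm wide (rack x), 8 mm thick. Pushing this face to rack +y, with the pad held down, opens the stop.
- bar_end (a point): Top of the bar where it meets the wooden end post (58 mm high, 18 mm thick in y), 44 mm above the worktop, at rack x = 40, y = 168 mm. The steel bar, 10 x 10 mm with 8 mm ratchet teeth under it, runs along rack y from the end plate to this post.
- spice_jar_1: Loose glass spice jar with wooden stopper and red spice, 41 mm diameter, 96 mm high, standing on the board of the rack (14 mm up) between the end plate and the stop; the jars' tops stand 110 mm above the worktop. Origin: centre of its underside, z up. To be left alone.
- spice_jar_2: As spice_jar_1, green spice.
- spice_jar_3: As spice_jar_1, yellow spice.
- avocado_1: Loose avocado, 101 x 68 x 68 mm, lying on the worktop left of the rack. To be left alone.
- lemon_1: Loose lemon, 77 x 51 x 52 mm, lying on the worktop right of the rack. To be left alone.
- mill_1: Loose dark wooden pepper mill, 58 mm diameter, 170 mm high, standing right of the rack. To be left alone.
Not all that is in view belongs to the job. Leave any blue, pink or turquoise look-alike of the spice_jar_3 alone.

How it is judged (in metres and radians):
On the way, in this order (a step that is already met when the one before it is completed fails the run):
1. the release pad is pressed down with the fingers, the stop still near where it was (value of joint release above 0.005 m and contact force between the fingers and release above 1 N and value of joint stop below 0.08 m), for 0.05 s.
2. the stop is pushed fully back to the end post (value of joint stop above 0.133 m), for 0.1 s.
At the end, for the whole second after the job is handed in: The stop rests within 8 mm of its full travel of 140 mm, at the end post; the release pad has sprung up again (less than 4.5 mm down); the three jars stand upright (within 0.15 rad) (value of joint stop above 0.132 m and value of joint release below 0.0045 m and velocity of joint stop below 0.005 m/s and angle between each of spice_jar_1, spice_jar_2, spice_jar_3's own z axis and vertical below 0.15 rad); the robot touches nothing.
It fails at once if a spice jar is lifted, knocked over or shifted by more than 30 mm (distance of any of spice_jar_1, spice_jar_2, spice_jar_3 from where it was at the start of the episode above 0.03 m or angle between any of spice_jar_1, spice_jar_2, spice_jar_3's own z axis and vertical above 0.4 rad or height (world z) of any of spice_jar_1, spice_jar_2, spice_jar_3 above 0.024 m).
It fails at once if the avocado, lemon or pepper mill is shifted by more than 30 mm, lifted, or the mill tipped (distance of any of avocado_1, lemon_1, mill_1 from where it was at the start of the episode above 0.03 m or angle between mill_1's own z axis and vertical above 0.4 rad).
It also fails if it takes over 35 s, if anything falls off the work surface, if the arm or the gripper's body presses on something with over 40 N, if the wrist force passes 120 N, or if a joint passes its speed limit or range.

### The arm

A 6-joint arm with a two-finger parallel gripper is mounted at the origin on a cart in front of the work surface, level with it; the furniture and walls round the work are solid. World frame = base frame: x ahead of the robot, y to its left, z up, the work surface at z = 0. Lengths are in mm, angles in degrees, forces in N, time in s.
With the tool pointing down it reaches from about 275 to 725 mm from the base axis. Payload 5.6 kg.
Tool frame: the origin (TCP) lies midway between the tips of the shut fingers; the grasp point (between the pads) lies 19 mm behind it (hold_point_z is the distance from the TCP to the grasp point, in mm); z points along the fingers, y is the line along which they close (so a half turn about z gives the same grasp; the last joint's range is limited). The gripper opens to 85 mm and grips with 20 to 120 N. Pads are 22 mm wide; open, the fingers measure 114 mm over their backs; the gripper's body (76 mm by 85 mm) begins 54 mm behind the grasp point. The pads swing forward as they close: fully open they stand 13 mm farther back than shut.
Start: joints at [-47.578, 14.616, 6.199, 0, -81.583, -16.306], TCP at [242.117, -493.834, 231.283] pointing down, gripper open.
Joint ranges: [-168.99, 168.99], [-69.2, 112.95], [-62.41, 85.93], [-164.36, 98.24], [-168.68, -3.75], [-174.98, 174.98]. Speed limits (degrees/s): [147.25, 147.25, 180, 180, 180, 180].

### API

Orientations are given as a 3x3 rotation matrix whose columns are the frame's x, y, z axes.
In Python, from cell import * gives the robot as it stands. The module is installed in compiled form; this text tells all that it offers. Calls block until the motion is done:
- move_to(position, orientation): joint-space move of the TCP to a pose.
- line_to(position, attitude=None, v=150, guard=None): straight line of the TCP; attitude=None keeps the orientation; v is the mean speed in mm/s. With guard (N) it stops when the force on the tool has changed by that much, and returns True; else False.
- move_j(angles): joint-space move.
- release() and close_gripper(grasp_force=None): open the fingers fully, or close them until they stop; grasp_force is the grip in N (None keeps the last).
- pause(seconds).
- solve_ik(position, orientation): joint angles nearest the present ones, or None.
- grab_frame(name): name is "side" or "top" or "wrist"; returns a dict with "image" (384x512x3 uint8, red, green, blue), "z_map" (384x512 float32, mm along the optical axis (not along the pixel's ray), 0 where there is no reading), "mtx" (3x3 intrinsics, pixels), "k1" (the pictures are not rectified: a ray, as slopes to the right and down, at radius r is drawn at 1 + k1 r^2 times it, then the intrinsics apply), "origin" and "attitude" of the camera in the world. Camera axes: x right, y down, z forward; pixel columns grow to the right and rows downward; lengths in mm; the calibration is good to about 2 mm. A picture is of the moment at which its call begins.
A pose or a line that the arm cannot do raises Unreachable and nothing moves.
- hand_in(): hands the job in; it is judged then, once.
Readings, each from a call of its own:
- current_t(): time.
- current_qpos(): joint angles.
- current_qd(): joint speeds.
- current_joint_efforts(): joint torques, N m.
- current_tool_pos(): TCP position.
- current_tool_rot(): TCP orientation.
- current_wrist_force(): force on the tool from outside, world axes, zero at the start.
- current_ft_torque(): the same for the moment, N m.
- current_gripper_width(): opening from 0.0 (shut) to 1.0 (fully open).
- current_finger_force(): force on a finger pad.
Only numpy, scipy, OpenCV 4.12 (cv2) and the standard library are available. Lean on these libraries where they do the work, as an engineer would, in place of code of your own. Each camera call takes 0.05 s, during which the arm holds its last target. There are 200 camera calls.

## Working session

There is one attempt and no reset: what is moved stays moved. The work goes in short steps, each a Python script; the robot and the scene stay as the last script left them, time stands still between calls to the robot, and variables do not carry over. Pictures are saved under pics/ and viewed, at most 10 in all, crops included, and the job is handed in when it is done.

```bash
mkdir -p pics
cat > h.py <<'E'
from cell import *
import numpy as np, cv2
def snap(n,f):
    d=grab_frame(n); cv2.imwrite(f'pics/{f}.png',cv2.cvtColor(d['image'],cv2.COLOR_RGB2BGR)); np.savez(f'pics/{f}.npz',**d); return d
def pts(d):
    """world point per pixel from z_map"""
    h,w=d['z_map'].shape; K=np.array(d['mtx'],float)
    u,v=np.meshgrid(np.arange(w),np.arange(h))
    p=cv2.undistortPoints(np.stack([u,v],-1).reshape(-1,1,2).astype(float),K,np.array([float(d['k1']),0,0,0,0])).reshape(h,w,2)
    r=np.dstack([p,np.ones((h,w))])
    R=np.array(d['attitude']).reshape(3,3)
    W=(r*d['z_map'][...,None])@R.T+np.array(d['origin'])
    return W, r@R.T
E
python3 - <<'E'
from h import *
a=snap('top','top0'); b=snap('side','side0')
for d in(a,b): print(d['origin'],d['attitude'],d['k1'],d['mtx'])
print(current_t(),current_wrist_force())
im=np.hstack([cv2.imread('pics/top0.png'),cv2.imread('pics/side0.png')])
E
```

```text
[ 287.0441216    15.82218675 1495.31685456] [[-0.00466723 -0.99459979  0.10367972]
 [-0.99970853  0.00218487 -0.02404331]
 [ 0.02368694 -0.10376172 -0.99432009]] -0.05535505344322845 [[405.36110799   0.         265.95344614]
 [  0.         405.36110799 190.74955939]
 [  0.           0.           1.        ]]
[ -45.3039375  -720.52634654  878.04262589] [[ 0.81400804 -0.40346296  0.41786188]
 [-0.58078874 -0.55459922  0.59590615]
 [-0.00868018 -0.72776187 -0.68577497]] -0.06381576439501105 [[355.60890284   0.         258.48525926]
 [  0.         355.60890284 196.8164403 ]
 [  0.           0.           1.        ]]
0.1 [-0.44505002  0.03015943  0.19698523]
```

View pics/top0.png

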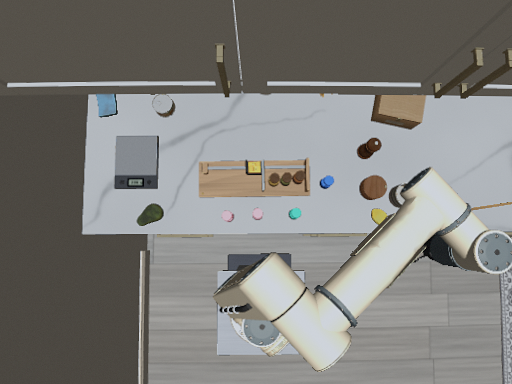

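View pics/side0.png

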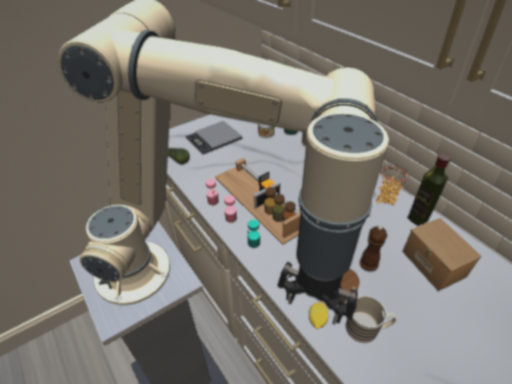

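The top view shows the rack at columns 200–310, rows 158–197. Its end plate and jars are on the right (world −y), at about (275–300, 178). The end post is on the left at (205, 168), and the orange pad is at (254, 168) between the steel plate at 264 and the shoulder at about 247.

Things that could be taken for the pad: lemon (379, 216) and the jar tops (275–300, 178). Jar look-alikes are pink (227, 215) and (257, 213), turquoise (295, 213) and blue (327, 181). I choose (254, 168), since it sits in the stop on the bar.

Run:
```python
from h import *
d=np.load('pics/top0.npz'); W,r=pts(d); o=d['origin']
hsv=cv2.cvtColor(d['image'],cv2.COLOR_RGB2HSV)
def cast(u,v,z): q=r[int(round(v)),int(round(u))]; return o+q*(z-o[2])/q[2]
m=((hsv[...,0]>12)&(hsv[...,0]<28)&(hsv[...,1]>170)&(hsv[...,2]>150)).astype(np.uint8)
n,l,s,c=cv2.connectedComponentsWithStats(m)
for i in range(1,n):
    if s[i,4]>15: print(s[i],c[i],cast(*c[i],66),np.median(W[l==i],0))
# board: heights 8-20mm in wooden area
reg=np.zeros(m.shape,bool); reg[150:205,190:320]=1
b=(reg&(abs(W[...,2]-14)<5)&(hsv[...,1]>60)).astype(np.uint8)
p=W[b>0][:,:2]; rc=cv2.minAreaRect(p.astype(np.float32)); print('board',rc,len(p))
for nm,lo,hi in(('plate',72,98),('jar',100,125)):
    k=reg&(W[...,2]>lo)&(W[...,2]<hi); n,l,s,c=cv2.connectedComponentsWithStats(k.astype(np.uint8))
    for i in range(1,n):
        if s[i,4]>5: print(nm,s[i],W[l==i].mean(0),W[l==i].min(0),W[l==i].max(0))
im=d['image'][145:210,190:325]; cv2.imwrite('pics/c1.png',cv2.cvtColor(cv2.resize(im,None,fx=5.5,fy=5.5,interpolation=2),cv2.COLOR_RGB2BGR))
```

```text
board ((488.6323547363281, 24.048095703125), (131.5560302734375, 405.2430725097656), 0.7726671099662781) 2296
plate [245 159   3  14  32] [521.14016863  52.45399571  87.65477693] [500.98615943  47.94094214  73.5333562 ] [545.61067636  55.1973911   96.03698052]
plate [261 159   3  31  77] [498.84225229  -5.2265868   78.64366179] [441.08448371  -8.54068246  72.00569757] [547.89254295  -1.18305873  85.41167393]
plate [305 158   5  32 116] [ 494.48620123 -163.52305381   84.25808852] [ 439.79076845 -170.53948444   72.52886274] [ 550.76969816 -157.45105028   91.4602511 ]
jar [295 170  10  11  84] [ 486.49668148 -134.07190772  109.57952361] [ 469.29221065 -150.01553734  101.60391983] [ 504.03143067 -117.72387545  117.06663528]
jar [269 173  10  10  82] [477.92455273 -44.63072908 108.68523592] [461.68596103 -59.738998   100.45402216] [493.57987821 -28.33861346 117.09483071]
jar [282 172  10  10  82] [480.50449645 -88.27888013 109.94194124] [ 464.63553353 -104.80965626  102.09627131] [496.5584635  -73.011082   116.26172135]
```

View pics/c1.png

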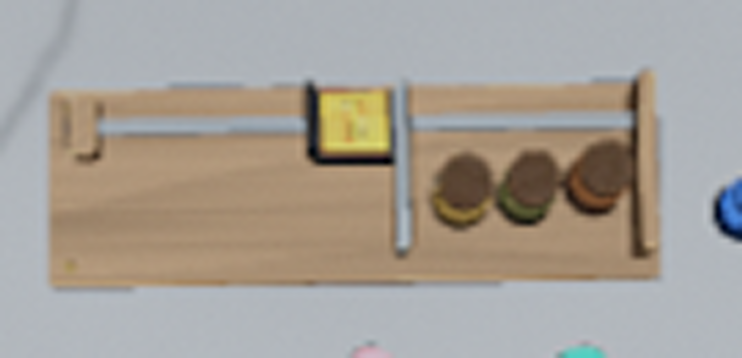

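The crop confirms it. The orange pad sits between the black shoulder (crop x≈312) and the steel plate (x≈402), with the bar running to the post at about (90, 128). Rack yaw is about ±1°. The pad is roughly at (523, 24, 66): plate face y≈−2 and shoulder face y≈48 fit the stated 26 + 24 mm. Next I go above it with the fingers closed and take one close look.

Run:
```python
from h import *
R0=np.array(current_tool_rot()); p=np.array(current_tool_pos()); print(R0.round(2))
close_gripper()
line_to(p+[0,0,70])
for s in(1,-1):
    R=np.array([[0,s,0],[s,0,0],[0,0,-1.]]); q=solve_ik([523,24,260],R); print(s,q)
    if q is not None and (s==1 or abs(q[5])<abs(best[1][5])): best=(R,q)
R=best[0]; np.save('R.npy',R)
move_to([523,24,260],R)
print(current_qpos(),current_tool_pos(),current_t())
d=snap('wrist','w1'); print(d['origin'],d['attitude'])
```

```text
[[-0.9  -0.44 -0.  ]
 [-0.44  0.9   0.  ]
 [ 0.    0.   -1.  ]]
1 [ 19.77952148  11.20313217   5.92385027   0.         -84.7207181
 160.22047852]
-1 [ 19.77952148  11.20313217   5.92385027   0.         -84.7207181
 -19.77952148]
[ 1.97045642e+01  1.11996905e+01  5.92724598e+00  9.40808037e-03
 -8.47241280e+01 -1.97787048e+01] [523.04875387  23.2592541  260.07895359] 3.5917
[523.17070506 -43.07066519 402.66794194] [[-9.99997742e-01  2.12287594e-03  9.83793553e-05]
 [ 2.07435341e-03  9.64985391e-01  2.62295430e-01]
 [ 4.61886018e-04  2.62295042e-01 -9.64987615e-01]]
```

View pics/w1.png

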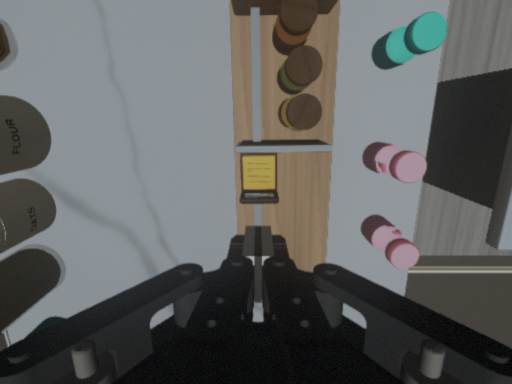

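The wrist view shows the orange pad at about (259, 173), the shoulder at (259, 197), the plate at row 149, the jars at (300, 30–110) and the shut fingertips at (258, 230).

Run:
```python
from h import *
d=np.load('pics/w1.npz'); W,r=pts(d); o=d['origin']
hsv=cv2.cvtColor(d['image'],cv2.COLOR_RGB2HSV)
def cast(u,v,z): q=r[int(round(v)),int(round(u))]; return (o+q*(z-o[2])/q[2]).round(1)
m=((hsv[...,0]>12)&(hsv[...,0]<32)&(hsv[...,1]>150)&(hsv[...,2]>150)).astype(np.uint8); m[:145]=0;m[205:]=0
n,l,s,c=cv2.connectedComponentsWithStats(m); i=1+s[1:,4].argmax()
x,y,w,h,_=s[i]; print(s[i],c[i],cast(*c[i],66),np.median(W[l==i],0).round(1))
print('edges at 66',[cast(x+w/2,y,66),cast(x+w/2,y+h,66),cast(x,y+h/2,66),cast(x+w,y+h/2,66)])
P=W[l==i]; print('pad pts',P.min(0).round(1),P.max(0).round(1))
reg=np.zeros(m.shape,bool);reg[:225,225:345]=1
def slab(nm,k):
    p=W[k]; print(nm,len(p),p.mean(0).round(1),np.percentile(p,[2,98],axis=0).round(1).tolist())
slab('shoulder',reg&(W[...,2]>84)&(W[...,2]<98)&(W[...,1]>30)&(W[...,1]<75))
slab('plate',reg&(W[...,2]>72)&(W[...,2]<90)&(W[...,1]>-25)&(W[...,1]<10))
k=reg&(abs(W[...,2]-44)<6); p=W[k]; slab('bar',k); print('bar dir',cv2.fitLine(p[:,:2].astype(np.float32),cv2.DIST_HUBER,0,.01,.01).ravel())
k=reg&(W[...,2]>73)&(W[...,2]<88)&(W[...,1]>-25)&(W[...,1]<10); print('plate dir',cv2.fitLine(W[k][:,:2].astype(np.float32),cv2.DIST_HUBER,0,.01,.01).ravel())
```

```text
[274 171   1  17  17] [274. 179.] [503.4  31.   66. ] [503.2  31.2  63.5]
edges at 66 [array([503.5,  21.2,  66. ]), array([503.2,  42.3,  66. ]), array([503.4,  32.3,  66. ]), array([502.1,  32.3,  66. ])]
pad pts [503.1  21.7  62.6] [503.4  41.7  65.2]
shoulder 301 [522.3  49.5  88.5] [[500.9, 45.8, 84.3], [543.6, 54.8, 91.1]]
plate 770 [493.8  -8.1  78.6] [[441.3, -12.7, 72.3], [546.5, -3.2, 81.0]]
bar 1818 [518.7 -76.9  44.1] [[448.1, -160.8, 39.1], [544.6, 92.2, 49.6]]
bar dir [ 6.5768044e-03 -9.9997836e-01  5.2430426e+02 -6.9999657e+01]
plate dir [ 9.9999630e-01  2.7118647e-03  4.9397974e+02 -7.8786526e+00]
```

The measurements agree: shoulder face y≈46 and plate face y≈−4 are 50 mm apart as specified, pad x≈523 matches the bar line, and yaw is about 0.4°. So the pad centre is about (523, 22, 66). I'll press at y=31 on the shoulder side, with the 22 mm fingertip just short of the shoulder.

Run:
```python
from h import *
f=lambda s:print(s,np.round(current_tool_pos(),1),np.round(current_wrist_force(),1),round(current_t(),2))
line_to([523,31,110],v=150); line_to([523,31,74],v=60); f('above')
print(line_to([523,31,56.5],v=15,guard=11)); f('pressed'); pause(.2); f('held')
snap('wrist','w2'); snap('side','s2')
```

```text
above [523.2  31.   74.1] [0.2 0.6 0.2] 5.54
True
pressed [523.   31.   58.2] [-1.5  1.7  6.4] 6.58
held [523.   31.   58.3] [-1.8  0.4  6.4] 6.78
```

At z 58.3 with 6.4 N, the pad is essentially fully down. Now I'll push along +y, keeping slight down pressure.

Run:
```python
from h import *
f=lambda s:print(s,np.round(current_tool_pos(),1),np.round(current_wrist_force(),1),round(current_t(),2))
line_to([523,31,57.2],v=10); f('deeper')
print(line_to([522.8,60,57.2],v=30,guard=20)); f('y60')
snap('wrist','w3')
d=np.load('pics/w3.npz'); W,_=pts(d); y0=current_tool_pos()[1]
reg=np.zeros(W.shape[:2],bool);reg[:225,215:355]=1
k=reg&(W[...,2]>73)&(W[...,2]<88)&(W[...,1]<y0)&(W[...,0]<480)&(W[...,1]>-20); print(k.sum(),W[k].mean(0))
```

```text
deeper [523.  31.  58.] [-4.   0.6  8.2] 7.13
False
y60 [522.7  59.6  58. ] [-3.4 -0.9  8.8] 8.25
4 [479.64129336  18.62588793  74.82638237]
```

View pics/w3.png

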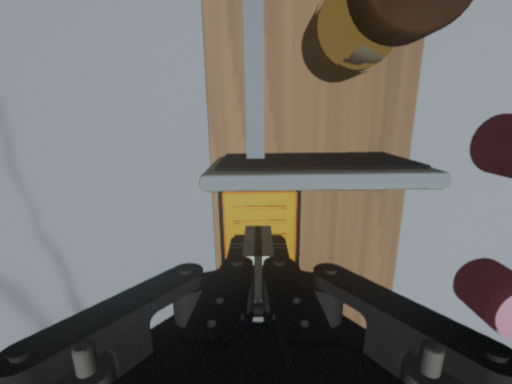

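The stop is following: the plate, at rows 155–185, rides with the tool and the pad is still under the fingertips at (258, 235). I'll keep pushing until it reaches the end.

Run:
```python
from h import *
f=lambda s:print(s,np.round(current_tool_pos(),1),np.round(current_wrist_force(),1),round(current_t(),2))
print(line_to([522,140,57.2],v=40,guard=20)); f('y140')
print(line_to([521.8,195,57.2],v=20,guard=10)); f('end'); pause(.3); f('held')
snap('wrist','w4')
```

```text
False
y140 [521.7 139.5  58. ] [-4.2 -1.8  9.9] 10.45
True
end [522.2 168.2  58.1] [-0.2 -1.1  4.7] 12.0
held [522.2 168.2  58.1] [ 1.1 -1.7  4.9] 12.3
```

Run:
```python
from h import *
f=lambda s:print(s,np.round(current_tool_pos(),1),np.round(current_wrist_force(),1),round(current_t(),2))
print(line_to([522,178,57],v=10,guard=12)); f('end'); pause(.3); f('held')
snap('wrist','w5')
```

```text
True
end [522.2 168.   58.2] [ 0.  -1.3  4. ] 12.82
held [522.2 168.1  58.2] [ 0.  -0.8  3. ] 13.12
```

It stops hard at y≈168. I'll check from above whether the shoulder is really at the post: back off, lift clear and look.

Run:
```python
from h import *
f=lambda s:print(s,np.round(current_tool_pos(),1),np.round(current_wrist_force(),1),round(current_t(),2))
line_to([522,168,75],v=40); f('up'); line_to([522,160,130],v=100); line_to([522,110,260],v=200); f('clear')
d=snap('wrist','w6'); W,_=pts(d)
reg=np.zeros(W.shape[:2],bool);reg[:235,200:360]=1
for nm,a in(('plate',(72,84,100,150)),('shoulder',(86,98,165,215)),('post',(54,62,170,230))):
    k=reg&(W[...,2]>a[0])&(W[...,2]<a[1])&(W[...,1]>a[2])&(W[...,1]<a[3]); 
    if k.sum(): print(nm,k.sum(),W[k].mean(0).round(1),np.percentile(W[k],[2,98],axis=0).round(1).tolist())
```

```text
up [521.7 168.   74.8] [ 1.6  0.3 -0.2] 13.74
clear [521.3 110.2 258.4] [-0.1  0.5 -0.9] 15.3
plate 747 [491.6 123.2  78.3] [[439.6, 119.0, 72.1], [544.8, 127.7, 81.1]]
post 15 [522.3 179.2  59.2] [[498.7, 178.3, 56.3], [543.1, 181.3, 61.7]]
```

View pics/w6.png

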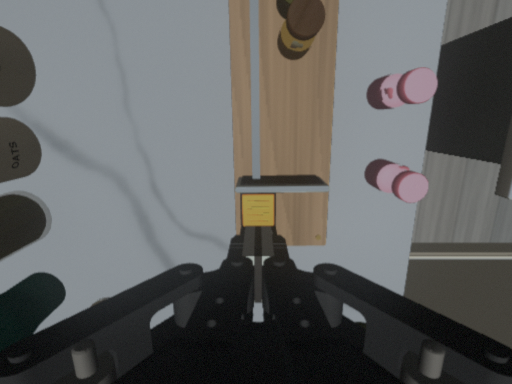

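The plate moved from y −8.1 to 123.2, i.e. 131 mm. With a start of at least 5 mm, the stop is at 136 mm or more. I'll move clear to see the shoulder against the post and check the jars and the pad height.

Run:
```python
from h import *
line_to([522,200,290],v=250); print(current_t())
d=snap('wrist','w7'); W,_=pts(d)
hsv=cv2.cvtColor(d['image'],cv2.COLOR_RGB2HSV)
reg=np.zeros(W.shape[:2],bool);reg[:235,200:360]=1
for nm,a in(('plate',(72,84,100,150)),('shoulder',(86,98,165,215)),('post',(54,62,180,230)),('pad',(60,70,135,165))):
    k=reg&(W[...,2]>a[0])&(W[...,2]<a[1])&(W[...,1]>a[2])&(W[...,1]<a[3]); 
    if k.sum(): print(nm,k.sum(),W[k].mean(0).round(1),np.percentile(W[k],[2,98],axis=0).round(1).tolist())
t=snap('top','top7'); W,_=pts(t); k=(W[...,2]>100)&(W[...,2]<125)&(W[...,0]>455)&(W[...,0]<510)&(W[...,1]<-20)&(W[...,1]>-155)
n,l,s,c=cv2.connectedComponentsWithStats(k.astype(np.uint8))
for i in range(1,n):
    if s[i,4]>5: print('jar',W[l==i].mean(0).round(1))
cv2.imwrite('pics/c7.png',cv2.cvtColor(cv2.resize(d['image'][60:240,180:380],None,fx=3,fy=3),cv2.COLOR_RGB2BGR))
```

```text
15.8833
plate 683 [492.  124.2  78.8] [[439.8, 119.4, 72.3], [544.7, 128.9, 81.1]]
shoulder 238 [521.  182.5  89.2] [[498.9, 179.2, 86.6], [541.3, 186.9, 91.1]]
post 380 [522.3 200.4  57.3] [[503.1, 192.5, 54.4], [540.7, 209.1, 59.3]]
pad 747 [520.8 150.   65.9] [[501.8, 136.0, 64.2], [539.6, 164.3, 67.6]]
jar [ 486.9 -134.   109.1]
jar [477.7 -44.7 108.7]
jar [480.3 -88.3 108.8]
```

View pics/c7.png

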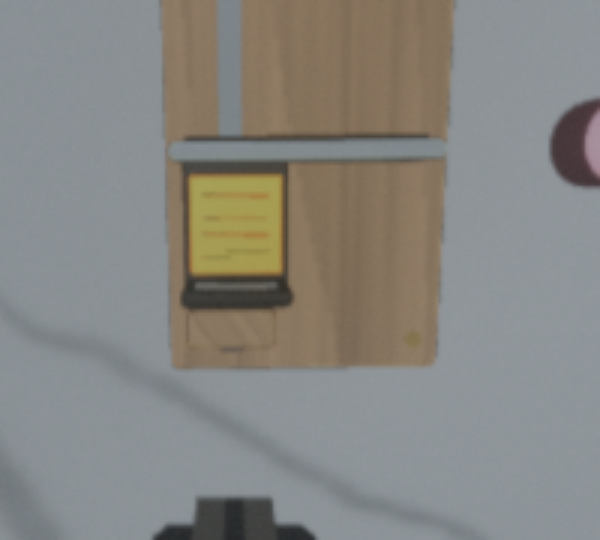

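The shoulder (crop row 297) sits against the end post (row 328), the pad is back up at z 66, and the jars have not moved. The shoulder moved 133 mm from a start of at least 5 mm, so the stop is at about 138–140 mm. Handing in.

```bash
python3 -c "
from cell import *
print(hand_in(), current_t())"
```

```text
the job is handed in; nothing more can be done
the job is handed in; nothing more can be done
```

The job is handed in (no verdict was shown): by camera, the stop is back at the end post at about 138–140 mm of travel, the release pad has sprung up, the three jars have not moved, and the arm is clear of the rack.

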